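Hold the check plug down in the analyser's sprung well

ROBOT

A 7-joint arm with a two-finger parallel gripper is mounted at the origin on a cart in front of the work surface, level with it; the furniture and walls round the work are solid. World frame = base frame: x ahead of the robot, y to its left, z up, the work surface at z = 0. Lengths are in m, angles in degrees, forces in N, time in s.
With the tool pointing down it reaches from about 0.35 to 0.775 m from the base axis. Payload 3.1 kg.
Tool frame: the origin (TCP) lies on the centre line of the jaws, within the pads' length; the fingertips stand 17 mm ahead of it and the grasp point (between the pads) lies 2 mm behind it (robot.tip_reach is the distance from the TCP to the fingertips, in m); z points along the fingers, y is the direction in which the jaws open and shut (so a half turn about z gives the same grasp; the last joint's range is limited). The gripper opens to 85 mm and grips with 20 to 120 N. Pads are 22 mm wide; open, the fingers measure 114 mm over their backs; the gripper's body (76 mm by 85 mm) begins 54 mm behind the grasp point. The pads swing forward as they close: fully open they stand 13 mm farther back than shut.
Start: joints at [-67.706, 17.813, 0.802, 86.603, -0.252, 75.585, -1.558], TCP at [0.23, 0.5, 0.248] pointing down, gripper open.
Joint ranges: [-154.91, 154.91], [-16.99, 109.72], [-72.82, 74.43], [7.12, 147.25], [-82.49, 262.49], [11.32, 116.49], [-174.64, 174.64]. Speed limits (degrees/s): [159.86, 159.86, 180, 180, 180, 180, 180].

INTERFACE

Orientations are given as [roll, pitch, yaw] about the fixed x, y, z axes, in that order (R = Rz(yaw) Ry(pitch) Rx(roll)).
In Python, from station import robot, fingers, vision, workorder, recognise gives the robot as it stands. Calls block until the motion is done:
- robot.move_to(position, orientation): joint-space move of the TCP to a pose.
- robot.line_to(position, orientation=None, velocity=0.15, f_stop=None): straight line of the TCP; orientation=None keeps the orientation; velocity is the mean speed in m/s. With f_stop (N) it stops when the force on the tool has changed by that much, and returns True; else False.
- robot.move_j(angles): joint-space move.
- fingers.gripper_to(opening, force=None): opening from 0.0 (shut) to 1.0 (fully open); force is the grip in N (None keeps the last); returns when the fingers have stopped.
- robot.pause(seconds).
- robot.inverse_kinematics(position, orientation): joint angles nearest the present ones, or None.
- vision.grab_frame(name): name is "scene" or "top" or "wrist"; returns the picture (480x640x3 uint8, red, green, blue); there is no depth.
- vision.calibration(name): a dict with "mtx" (3x3 intrinsics, pixels), "extrinsics" (4x4, takes a point from world to camera coordinates); the wrist camera has in their place "T_tool_cam" (4x4, takes a point from camera to tool coordinates, whose origin is the TCP and whose axes are the flange's). Camera axes: x right, y up, looking along -z (the intrinsics and any distortion apply to the point x, -y, -z); pixel columns grow to the right and rows downward; lengths in m; the calibration is good to about 2 mm. A picture is of the moment at which its call begins: read the wrist's pose just before it. calibration takes no time and is no camera call.
A pose or a line that the arm cannot do raises robot.PlanningError and nothing moves.
- workorder.close_job(): hands the job in, once; it reports no verdict.
Trained networks look in the newest picture that a camera, given by its name, has taken for a name from the list of things; names that differ only in an ending like _2 or _b are one class to them, and where a whole thing is asked for, a point or a joint stands for the part that bears it (a point fixed in the world has none). Each returns a list of dicts, best first, with "p" (0 to 1); they miss things now and then, are a little off and sometimes report something else, mostly with a low value. They report only what shows in the picture. A call takes as long as a camera call. They do not tell look-alikes from the thing itself.
- recognise(label, camera): "rect" ([centre column, centre row, width, height] in pixels, round what is visible of it).
Readings, each from a call of its own:
- robot.current_time_s(): time.
- robot.current_joint_positions(): joint angles.
- robot.current_dq(): joint speeds.
- robot.current_joint_torque(): joint torques, N m.
- robot.current_tool_pos(): TCP position.
- robot.current_eef_rot(): TCP orientation.
- robot.current_contact_force(): force on the tool from outside, world axes, zero at the start.
- robot.current_torque(): the same for the moment, N m.
- robot.current_finger_gap(): opening from 0.0 (shut) to 1.0 (fully open).
Only numpy, scipy, OpenCV 4.12 (cv2) and the standard library are available. Lean on these libraries where they do the work, as an engineer would, in place of code of your own. Each camera call takes 0.05 s, during which the arm holds its last target. There are 200 camera calls.

TASK

Run the desk analyser's self-test: pick up the check plug, turn it so that the lug under its collar faces the notch in the rim of the analyser's well, and lower it onto the sprung pin inside. Press it down without ramming it until the collar sits on the rim, and finish while still gripping it and pressing it firmly against that stop - do not let go, or the spring lifts it again. Leave the other things where they stand.

Things in the scene. Friction and masses are not known exactly. Their poses are not given: they have to be found in the camera images.
- check_plug: check plug, loose, standing upright, 76 mm tall, about 70 g. Origin: centre of its underside, z up its axis. Metal spigot 24 mm across with chamfered foot (z 0-30 mm), grey collar 40 mm across (z 30-36), round grey head 24 mm across to grip (z 36-76). One lug, 7 mm wide, sticks out of the collar to 27 mm from the axis towards the plug's -x and hangs 7 mm below the collar
- lug (a point): point on the plug's lug, 22 mm from the plug's axis in its -x direction, at the height of the collar's underside (z 30 mm of the plug)
- collar (a point): centre of the underside of the plug's collar, 30 mm above the plug's origin
- analyser: white desk analyser, fixed, 130 mm (x) x 120 mm (y), deck 50 mm above the worktop; sloped dark display at its +x end, up to 66 mm high. Origin: centre of its underside. The axis of its round well is 25 mm from the origin towards -x. The lug faces the notch when plug and analyser have the same yaw
- stop_rim: raised metal rim round the well, the hard stop: 29 mm inner, 50 mm outer diameter, 10 mm tall, top 60 mm above the worktop; one notch 13 mm wide through it towards the analyser's -x. Origin on the well's axis, 50 mm above the worktop. The collar can rest on it only with the lug in the notch
- well_top (a point): centre of the well at the top of the rim, 60 mm above the worktop
- notch (a point): middle of the notch at the height of the rim's top, 22 mm from the well's axis in the analyser's -x direction
- reader_pin (a joint): travel of the sprung pin in the well, m, 0 = up, growing as it is pressed down; its flat top (20 mm across) rests 18 mm below the rim's top. It pushes up with 3 N at first touch, rising to about 8 N at 0.012, where the collar meets the rim
- glass_vial: small capped glass vial, 23 mm across, 46 mm tall; bystander; origin at the centre of its underside
- small_bottle: slim clear bottle with a dark screw cap, 33 mm across, 100 mm tall; bystander; origin at the centre of its underside
- bowl: round steel bowl, 169 mm across, 75 mm tall; bystander; origin at the centre of its underside
- dressing_box: small closed pale carton 50 x 60 x 47 mm; bystander; origin at the centre of its underside
- infusion_bottle: clear bottle, 67 mm across, 148 mm tall; bystander; origin at the centre of its underside
- open_jar: open glass jar, 60 mm across, 82 mm tall; bystander; origin at the centre of its underside
Things that resemble listed ones, but are neither listed nor needed, are in the scene too. What is shaped like the check_plug but blue is not meant.

How it is judged:
By the outcome, as a careful person would: the job done as asked, in the order asked, and still so for the second after the job is handed in, while the arm keeps its last pose, push and grip.
It also fails if it takes over 43 s, if anything falls off the work surface, if the arm or the gripper's body presses on something with over 40 N, if the wrist force passes 120 N, or if a joint passes its speed limit or range.

## Working session

There is one attempt and no reset: what is moved stays moved. The work goes in short steps, each a Python script; the robot and the scene stay as the last script left them, time stands still between calls to the robot, and variables do not carry over. Pictures are saved under pics/ and viewed, about 8 in all and at most 12, crops included, and the job is handed in when it is done.

```bash
ls; mkdir -p pics
cat > h.py <<'E'
import numpy as np, cv2
from station import robot, fingers, vision, workorder, recognise
from scipy.spatial.transform import Rotation as R
def cam(name):
    c=vision.calibration(name); K=np.array(c["mtx"])
    if name=="wrist":
        T=np.eye(4); T[:3,:3]=R.from_euler('xyz',robot.current_eef_rot(),degrees=True).as_matrix(); T[:3,3]=robot.current_tool_pos()
        E=np.linalg.inv(T@np.array(c["T_tool_cam"]))
    else: E=np.array(c["extrinsics"])
    return K,E,c
def proj(p,K,E):
    q=(E[:3,:3]@np.atleast_2d(p).T).T+E[:3,3]; q=q*[1,-1,-1]; u=(K@q.T).T; return u[:,:2]/u[:,2:]
def unproj(uv,z,K,E):
    d=np.linalg.inv(K)@[uv[0],uv[1],1]; d=d*[1,-1,-1]; C=-E[:3,:3].T@E[:3,3]; d=E[:3,:3].T@d
    return C+d*(z-C[2])/d[2]
def save(n,im): cv2.imwrite("pics/"+n+".png",cv2.cvtColor(im,cv2.COLOR_RGB2BGR))
E
python3 - <<'E'
from h import *
for n in ["scene","top"]:
    K,E,c=cam(n); print(n,[k for k in c],np.round(K,1).tolist(),np.round(-E[:3,:3].T@E[:3,3],3), c.get('dist'))
    save(n,vision.grab_frame(n))
    for l,z in [("check_plug",.05),("analyser",.05),("stop_rim",.06)]:
        for r in recognise(l,n)[:4]: print(l,np.round(r["rect"]),round(r["p"],2),np.round(unproj(r["rect"][:2],z,K,E),3))
print(robot.current_time_s(), vision.calibration("wrist"))
E
```

```text
pics
scene ['mtx', 'extrinsics'] [[447.5, 0.0, 326.0], [0.0, 447.5, 244.7], [0.0, 0.0, 1.0]] [-0.037  0.461  0.576] None
check_plug [304. 277.  18.  34.] 0.9 [ 0.542 -0.047  0.05 ]
check_plug [298. 327.  28.  35.] 0.76 [0.434 0.066 0.05 ]
analyser [202. 375. 107.  98.] 0.96 [0.455 0.247 0.05 ]
stop_rim [208. 366.  30.  28.] 0.81 [0.456 0.234 0.06 ]
top ['mtx', 'extrinsics'] [[439.6, 0.0, 321.3], [0.0, 439.6, 238.4], [0.0, 0.0, 1.0]] [ 0.393 -0.12   1.039] None
check_plug [253. 284.  19.  20.] 0.82 [0.45  0.052 0.05 ]
check_plug [308. 239.  21.  17.] 0.6 [ 0.553 -0.068  0.05 ]
analyser [178. 268.  61.  57.] 0.74 [0.483 0.224 0.05 ]
0.4 {'mtx': array([[347.92475074,   0.        , 317.95823227],
       [  0.        , 347.92475074, 237.97581379],
       [  0.        ,   0.        ,   1.        ]]), 'T_tool_cam': array([[ 5.64744368e-04,  9.65653303e-01,  2.59833370e-01,
         6.55193200e-02],
       [ 9.99999492e-01, -3.28368805e-04, -9.53124920e-04,
         4.55796513e-04],
       [-8.35067053e-04,  2.59833776e-01, -9.65652998e-01,
        -1.24712159e-01],
       [ 0.00000000e+00,  0.00000000e+00,  0.00000000e+00,
         1.00000000e+00]])}
```

View pics/scene.png

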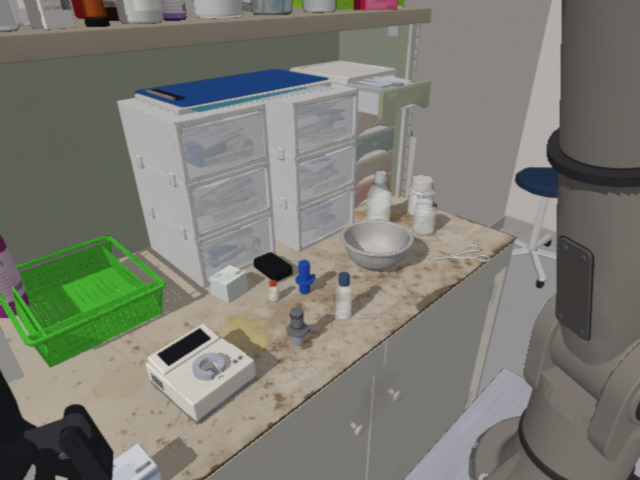

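```bash
python3 -c "
import cv2
im=cv2.imread('pics/top.png');cv2.imwrite('pics/topc.png',cv2.resize(im[180:340,130:340],None,fx=3.7,fy=3.7,interpolation=cv2.INTER_CUBIC))"
```

```text
(no output)
```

View pics/topc.png

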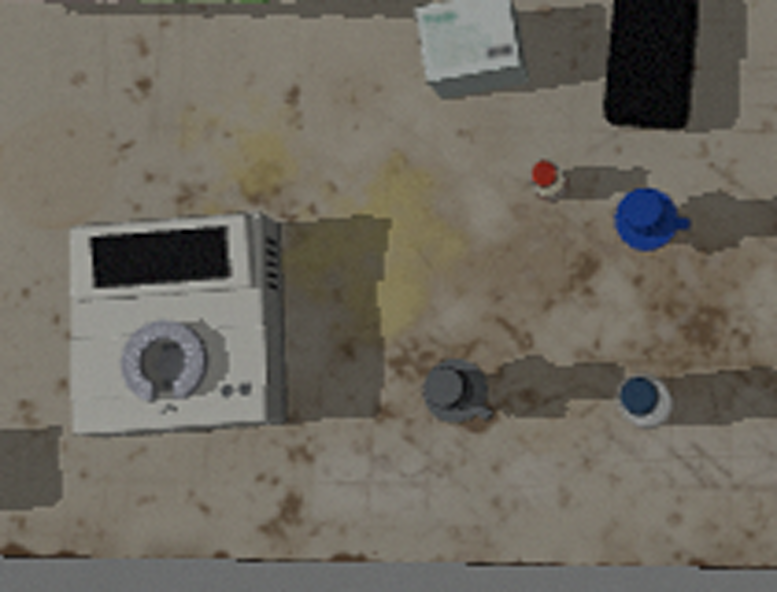

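Candidates for the plug: the grey one (scene 298,327; top 253,284) and the blue look-alike (scene 305,277; top 308,239). I choose grey. In the top view its lug points down and right, and the analyser's notch points down. Next are close wrist views of both.

Run:
```python
from h import *
print(robot.current_eef_rot())
ims=[]
for n,(x,y) in [("an",(0.47,0.235)),("pl",(0.44,0.052))]:
    for yaw in (0,180):
        print(yaw,robot.inverse_kinematics([x,y,.2],[180,0,yaw]))
    try: robot.move_to([x,y,.2],[180,0,0])
    except robot.PlanningError as e: print(e); continue
    robot.pause(.2)
    K,E,c=cam("wrist"); im=vision.grab_frame("wrist"); save(n,im); np.savez(n,K=K,E=E); ims.append(im)
    for l in (["stop_rim","analyser"] if n=="an" else ["check_plug"]):
        for r in recognise(l,"wrist")[:3]: print(l,np.round(r["rect"]),round(r["p"],2),np.round(unproj(r["rect"][:2],.06,K,E),4))
    print(robot.current_tool_pos(),robot.current_joint_positions(),robot.current_time_s())
```

```text
[-1.79981035e+02  1.64672407e-03  1.55320717e+02]
0 [ -54.39872916   18.49216091   33.37303875   95.90467047  -10.78317125
   68.8364386  -108.47250781]
180 [-36.43762164  16.79988716  10.11462774  95.23362545  -3.13289916
  68.24271211  64.41596652]
stop_rim [327. 240.  62.  57.] 0.96 [0.4633 0.229  0.06  ]
analyser [318. 201. 158. 167.] 0.89 [0.494  0.2365 0.06  ]
[0.46987549 0.23534866 0.20000262] [ -54.41894719   18.49395397   33.35159919   95.89801195  -10.78130104
   68.83694743 -108.46725483] 2.3833
0 [-44.52117657   8.19638916  39.85147848 107.85383669  -5.74183098
  65.94353968 -92.61169332]
180 [-30.98994782   7.42607164  24.46779281 107.44809645  -3.36396868
  65.8231934   84.67546107]
check_plug [473.  77.  76.  55.] 0.75 [ 0.5528 -0.0539  0.06  ]
check_plug [318. 215.  48.  53.] 0.69 [0.4535 0.0548 0.06  ]
[0.4402339  0.05328354 0.19984766] [-44.59706702   8.26601687  39.76870092 107.8045206   -5.75118505
  65.94264174 -92.61746884] 3.45
```

View pics/an.png

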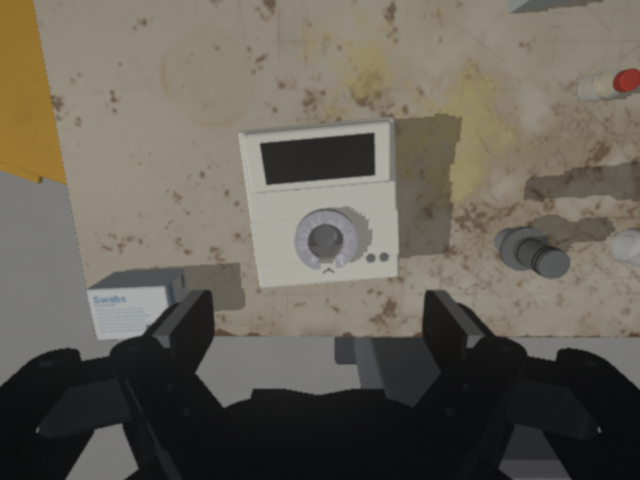

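View pics/pl.png

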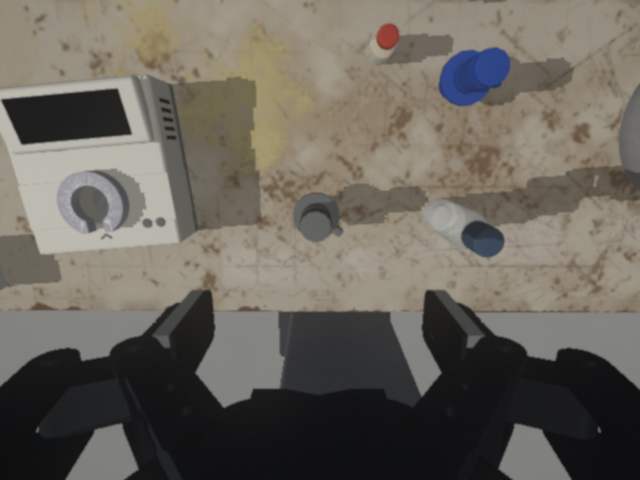

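The wrist views show the rim at an(327,240) with the notch at the bottom near (330,265), and the grey plug's collar at pl(317,211) with the lug at (338,231). I'll estimate the poses and check them with an overlay.

```bash
cat > ov.py <<'E'
from h import *
a=np.load("an.npz");p=np.load("pl.npz")
def circ(c,r,z,n=60):
    t=np.linspace(0,2*np.pi,n); return np.c_[c[0]+r*np.cos(t),c[1]+r*np.sin(t),np.full(n,z)]
def an_model(o,yaw):
    c,s=np.cos(np.radians(yaw)),np.sin(np.radians(yaw)); M=np.array([[c,-s],[s,c]])
    f=lambda P:np.c_[np.array(P)[:,:2]@M.T+o,np.array(P)[:,2]]
    w=f([[-.025,0,0]])[0,:2]
    return [f([[.02,.06,.05],[-.065,.06,.05],[-.065,-.06,.05],[.02,-.06,.05]]),circ(w,.0145,.06),circ(w,.025,.06),
            f([[-.0375,.0065,.06],[-.051,.0065,.06]]),f([[-.0375,-.0065,.06],[-.051,-.0065,.06]])]
def pl_model(o,yaw):
    c,s=np.cos(np.radians(yaw)),np.sin(np.radians(yaw)); M=np.array([[c,-s],[s,c]])
    f=lambda P:np.c_[np.array(P)[:,:2]@M.T+o,np.array(P)[:,2]]
    return [circ(o,.02,.036),circ(o,.012,.076),f([[-.019,.0035,.036],[-.027,.0035,.036],[-.027,-.0035,.036],[-.019,-.0035,.036]])]
def overlay(im,models,K,E,box,s):
    x0,y0,x1,y1=box; o=cv2.resize(im[y0:y1,x0:x1],None,fx=s,fy=s,interpolation=cv2.INTER_CUBIC); q=o.copy()
    for m in models:
        u=((proj(m,K,E)+.5-[x0,y0])*s-.5)
        cv2.polylines(q,[np.round(u*8).astype(int)],False,(0,255,0),1,cv2.LINE_AA,3)
    return np.hstack([o,q])
E
cat > run.py <<'E'
from ov import *
A=cv2.imread("pics/an.png");P=cv2.imread("pics/pl.png")
L=unproj((260,287),.05,a['K'],a['E']);Rr=unproj((397.5,276),.05,a['K'],a['E']);d=(L-Rr)[:2]
yaw=np.degrees(np.arctan2(-d[0],d[1])); print("edge len",np.hypot(*d),"yaw",yaw)
w=unproj((326.5,239.5),.06,a['K'],a['E'])[:2]; print("well",w)
y=np.radians(yaw);mid=((L+Rr)/2)[:2]; e=np.array([np.cos(y),np.sin(y)]); print("well from edge",mid+.04*e)
c=unproj((316.5,211.5),.036,p['K'],p['E'])[:2]; h=unproj((315.5,221.5),.076,p['K'],p['E'])[:2]
l=unproj((338,231),.036,p['K'],p['E'])[:2]; py=np.degrees(np.arctan2(*(c-l)[::-1])); print("plug",c,h,"yaw",py)
i1=overlay(A,an_model(w+.025*e,yaw),a['K'],a['E'],(245,190,410,300),2.4)
i2=overlay(P,pl_model((c+h)/2,py),p['K'],p['E'],(287,186,352,248),6)
W=max(i1.shape[1],i2.shape[1]); pad=lambda i:cv2.copyMakeBorder(i,0,0,0,W-i.shape[1],cv2.BORDER_CONSTANT)
cv2.imwrite("pics/ov1.png",cv2.resize(np.vstack([pad(i1),pad(i2)]),None,fx=.9,fy=.9))
E
python3 run.py
```

```text
edge len 0.11660813894050813 yaw 5.057421434372132
well [0.46328733 0.2296754 ]
well from edge [0.46359996 0.23098268]
plug [0.45195666 0.05577615] [0.45201881 0.05633923] yaw 47.60814173288119
```

View pics/ov1.png

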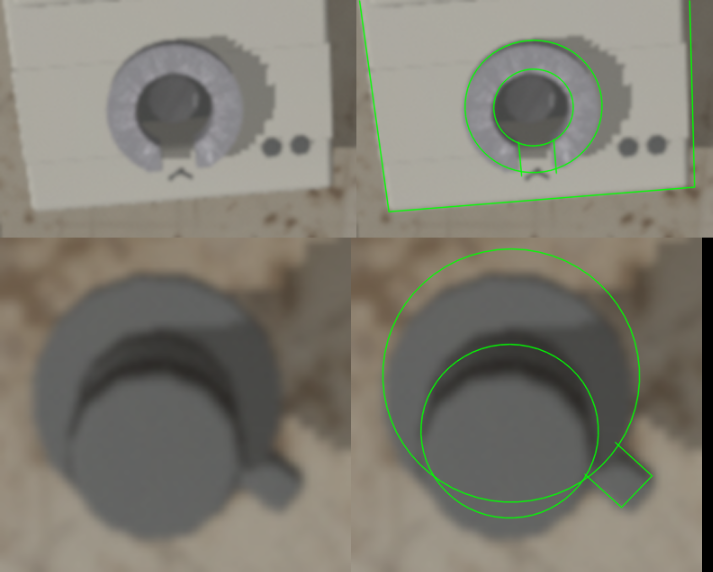

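The well fits at about (0.4634, 0.2308) with yaw about 5°. The overlay shows I read the plug centre about 4 px too high, so I'm recomputing it and then grasping. The grasp yaw is chosen so the wrist camera faces the lug and notch during insertion.

```bash
cat > g.py <<'E'
from ov import *
c=unproj((316.2,215.4),.036,p['K'],p['E'])[:2]; h=unproj((315.8,226.1),.076,p['K'],p['E'])[:2]
l=unproj((340.7,233.6),.036,p['K'],p['E'])[:2]; py=np.degrees(np.arctan2(*(c-l)[::-1])); print("plug",c,h,py)
m=(c+h)/2; g=180+py-5
print(robot.inverse_kinematics([m[0],m[1],.15],[180,0,g]))
robot.move_to([m[0],m[1],.15],[180,0,g]); print(robot.current_joint_positions())
robot.line_to([m[0],m[1],.059],velocity=.08)
print(fingers.gripper_to(0.0,100),robot.current_finger_gap(),robot.current_contact_force())
robot.line_to([m[0],m[1],.16],velocity=.1)
print(robot.current_finger_gap(),robot.current_contact_force())
w=np.array([.4634,.2308])
robot.move_to([w[0],w[1],.155],[180,0,180]); robot.pause(.3)
K,E,_=cam("wrist"); im=vision.grab_frame("wrist"); save("hov",im); np.savez("hov",K=K,E=E)
print(robot.current_tool_pos(),robot.current_eef_rot(),robot.current_joint_positions(),robot.current_time_s())
E
python3 g.py
```

```text
plug [0.44861671 0.05601838] [0.44857394 0.05611058] 53.14391280410165
[ 40.30149712  21.75507917 -61.40745784 108.0513833   21.45461643
  62.84180187 108.68208004]
[ 40.27832977  21.75280856 -61.38086895 108.05543315  21.45305895
  62.84176046 108.67365134]
False 0.2520711679384673 [-1.28516808 -0.63726018  2.95118248]
0.25302783147666763 [-0.9679899  -0.45779399 -0.66141388]
[0.46365172 0.23014028 0.15499029] [-1.79990906e+02  1.39895476e-03  1.79937381e+02] [  7.50260594  25.24967172 -47.57120575  98.41054564  20.27575365
  65.36108629  43.98507441] 10.85
```

View pics/hov.png

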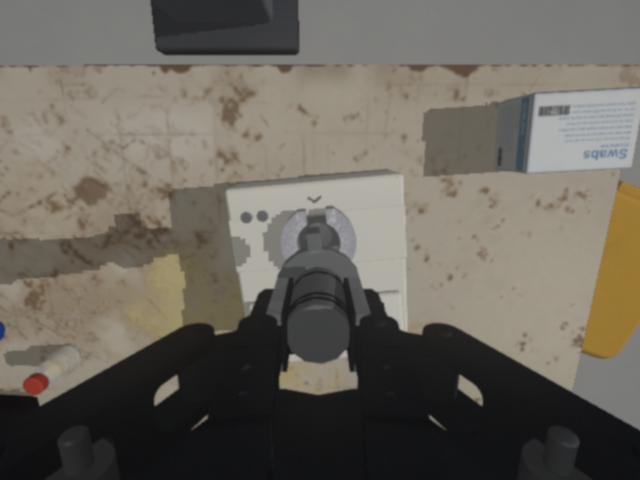

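The plug is held with its lug at (315,235), facing the notch near (317,212). I'll go lower and check with an overlay.

```bash
cat > v.py <<'E'
from ov import *
w=np.array([.4634,.2308])
robot.line_to([w[0],w[1],.130],velocity=.1); robot.pause(.3)
t=robot.current_tool_pos(); print(t,robot.current_time_s())
K,E,_=cam("wrist"); im=cv2.cvtColor(vision.grab_frame("wrist"),cv2.COLOR_RGB2BGR); cv2.imwrite("pics/hov2.png",im); np.savez("hov2",K=K,E=E,t=t)
pm=[m+[0,0,t[2]-.059] for m in pl_model(np.array(t[:2]),5.)]
y=np.radians(5);am=an_model(w+.025*np.array([np.cos(y),np.sin(y)]),5)
cv2.imwrite("pics/ov2.png",overlay(im,am+pm,K,E,(240,160,400,380),2.5))
E
python3 v.py
```

```text
[0.46371817 0.23105723 0.13052223] 11.55
```

View pics/ov2.png

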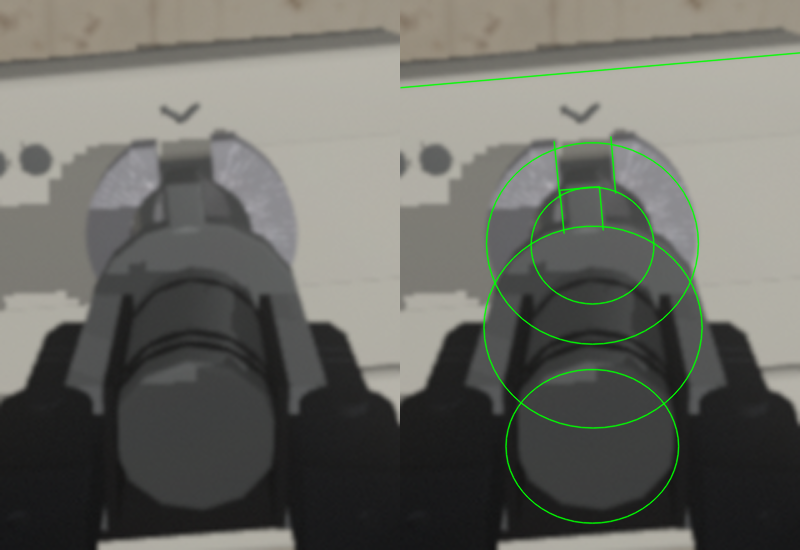

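The lug lines up with the notch: both are centred within about 1 mm, and yaw agrees to within a degree or so. I'll make a small lateral correction and then do a guarded descent to just above the pin.

```bash
cat > d.py <<'E'
from h import *
x,y=.4628,.2300
pr=lambda s:print(s,np.round(robot.current_tool_pos(),4),np.round(robot.current_contact_force(),2),np.round(robot.current_torque(),2),round(robot.current_time_s(),2))
robot.line_to([x,y,.130],velocity=.05);robot.pause(.3); pr("hover")
print(robot.line_to([x,y,.112],velocity=.02,f_stop=4));pr("in rim")
print(robot.line_to([x,y,.103],velocity=.02,f_stop=4));pr("above pin")
E
python3 d.py
```

```text
hover [0.4628 0.23   0.13  ] [ 0.45  0.37 -1.63] [-0.    0.01 -0.01] 12.15
False
in rim [0.4629 0.2301 0.1121] [ 0.1   0.94 -0.54] [0.01 0.01 0.01] 13.2
False
above pin [0.4628 0.23   0.1029] [-0.16 -0.3  -0.64] [0.04 0.01 0.02] 13.8
```

It entered freely with no side force. Next is pressing down against the spring in small steps.

```bash
cat > e.py <<'E'
from h import *
x,y=.4628,.2300
pr=lambda s:print(s,np.round(robot.current_tool_pos(),4),np.round(robot.current_contact_force(),2),np.round(robot.current_torque(),2),round(robot.current_time_s(),2),round(robot.current_finger_gap(),3))
for z in (.099,.096,.093,.091):
    s=robot.line_to([x,y,z],velocity=.015,f_stop=10); robot.pause(.15); pr((z,s))
    if s: break
K,E,_=cam("wrist"); im=vision.grab_frame("wrist"); save("ins",im)
cv2.imwrite("pics/insc.png",cv2.resize(cv2.cvtColor(im,cv2.COLOR_RGB2BGR)[150:360,200:440],None,fx=2.7,fy=2.7,interpolation=cv2.INTER_CUBIC))
E
python3 e.py
```

```text
(0.099, False) [0.4631 0.2303 0.0994] [ 0.58 -0.01  2.1 ] [ 0.05 -0.04 -0.04] 14.37 0.256
(0.096, False) [0.4631 0.2303 0.0962] [ 0.54 -0.07  5.04] [ 0.11 -0.16  0.04] 14.87 0.255
(0.093, False) [0.4631 0.2303 0.0932] [1.24 0.94 4.45] [ 0.07 -0.2  -0.01] 15.37 0.253
(0.091, False) [0.4631 0.2303 0.0913] [0.9 0.1 5.3] [ 0.06 -0.15 -0.01] 15.8 0.253
```

View pics/insc.png

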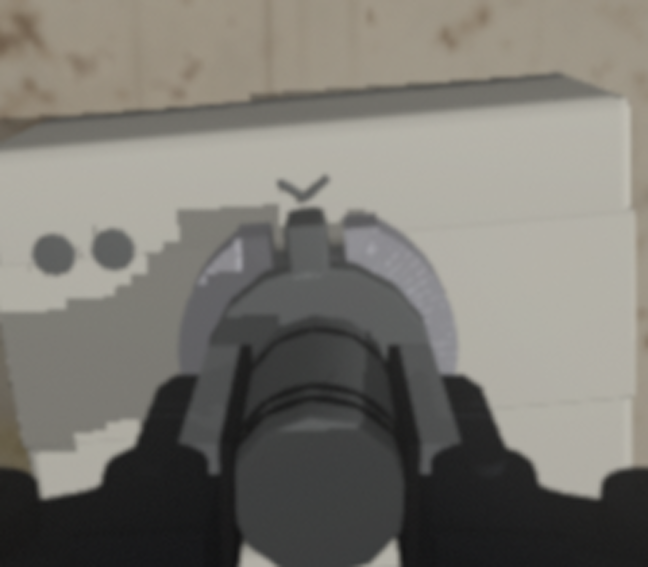

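The lug sits centred in the notch. I'll press on slowly until the hard stop shows in the force.

```bash
cat > f.py <<'E'
from h import *
x,y=.4628,.2300
pr=lambda s:print(s,np.round(robot.current_tool_pos(),4),np.round(robot.current_contact_force(),2),np.round(robot.current_torque(),2),round(robot.current_time_s(),2),round(robot.current_finger_gap(),3))
for z in (.0900,.0890,.0882,.0875,.087,.0865,.086,.0855,.085,.0845,.084):
    s=robot.line_to([x,y,z],velocity=.008,f_stop=12); robot.pause(.2); pr((z,s))
    if s or robot.current_contact_force()[2]>20: break
robot.pause(.5);pr("hold")
E
python3 f.py
```

```text
(0.09, False) [0.4631 0.2303 0.0904] [-0.16  0.55  6.59] [ 0.07 -0.09  0.05] 16.32 0.256
(0.089, False) [0.4631 0.2303 0.0895] [ 0.46 -0.51  7.04] [ 0.08 -0.1   0.01] 16.8 0.257
(0.0882, False) [0.4632 0.2303 0.0894] [-0.98 -1.4  10.92] [-0.2   0.21 -0.04] 17.25 0.258
(0.0875, False) [0.4632 0.2304 0.0893] [-1.94 -1.08 15.11] [-0.37  0.43 -0.01] 17.7 0.258
(0.087, False) [0.4632 0.2303 0.0893] [-3.25 -1.59 17.94] [-0.57  0.67 -0.08] 18.15 0.251
(0.0865, False) [0.4632 0.2304 0.0893] [-4.35 -2.97 21.13] [-0.73  0.85 -0.11] 18.6 0.258
hold [0.4632 0.2304 0.0893] [-4.25 -3.24 21.1 ] [-0.72  0.84 -0.06] 19.1 0.254
```

Run:
```python
from h import *
im=vision.grab_frame("wrist")[:,:,::-1]; sc=vision.grab_frame("scene")[:,:,::-1]
a=cv2.resize(im[170:330,240:400],(400,400),interpolation=cv2.INTER_CUBIC); b=cv2.resize(sc[310:430,140:260],(400,400),interpolation=cv2.INTER_CUBIC)
cv2.imwrite("pics/fin.png",np.hstack([a,b])); print(robot.current_eef_rot(),robot.current_contact_force(),robot.current_time_s())
```

```text
[-1.79943418e+02  1.09964828e-01  1.79995186e+02] [-4.96502979 -3.32777492 21.97448889] 19.2
```

View pics/fin.png

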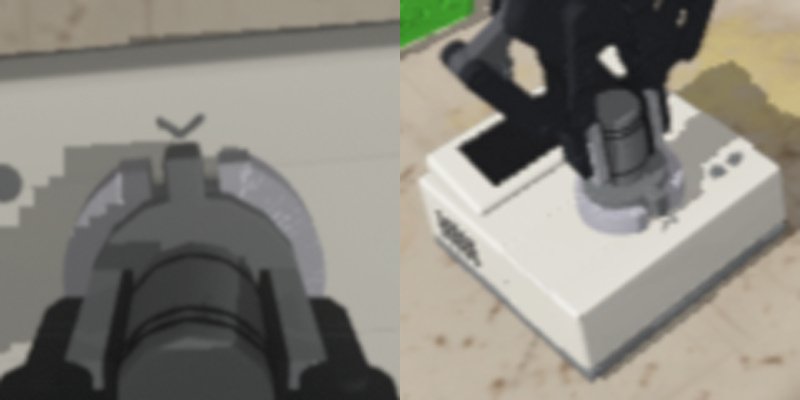

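The collar sits flat on the rim with the lug down in the notch. I'll add one small step of push and hand in.

Run:
```python
from h import *
robot.line_to([.4628,.2300,.0856],velocity=.008,f_stop=12); robot.pause(.5)
print(robot.current_tool_pos(),robot.current_contact_force(),robot.current_finger_gap(),robot.current_time_s())
workorder.close_job()
```

```text
[0.46321609 0.23042827 0.08921165] [-5.06802068 -3.54624665 26.51157865] 0.2549065289161387 19.9667
the job is handed in; nothing more can be done
```

I picked up the grey check plug (not the blue look-alike), turned it so its lug faced the notch, and lowered it onto the sprung pin. I pressed slowly until the collar met the rim, then handed the job in at about 20 s, still gripping and pressing.

**Stop reached:** the tool stopped moving at about 89.2 mm, against 89 mm expected for a seated collar. The upward force then climbed from about 7 N to 26.5 N with no further travel. The last pictures show the lug in the notch and the collar resting on the rim.

**Grip and side force:** the fingers showed no slip (opening steady at about 0.255). A side force of about 6 N built up under the final push.

**Measurements that disagreed:** the wrist views from opposite sides differed by about 2.5 mm, so I aligned the plug to the well within a single view. I didn't read the pin's travel directly; I inferred it from the tool height and the force. I didn't check the other objects again at the end, but I noticed no contact with them.

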